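# Shut the seed sample case: flap down, then cover

## Task

Shut the blue sample case by pushing with the fingers only: first push the upright orange flap down flat over the vials, then swing the white cover over it until it is fully shut. Push gently, do not pinch or lift anything, leave the vials in their pockets and the things round the case where they stand, and finish clear of everything.

Things in the scene. Friction and masses are not known exactly. Their poses are not given: they have to be found in the camera images.
- case: blue open sample case, 150 (x) x 160 (y) x 80 mm high to its rim, walls 5 mm, fixed to the worktop. Origin: centre of its underside, on the worktop; axes: z up, x to its back face, y to the side on which the cover is hinged; the flap is hinged at the -y side. A black rubber insert with four pockets inside, three of which hold vials
- cover_hinge (a point): middle of the cover's hinge axis, at (0, +80, +80) mm in the case's frame; the axis runs along the case's x
- flap_hinge (a point): middle of the flap's hinge axis, at (0, -70, +70) mm in the case's frame, 10 mm under the rim just inside the -y wall; the axis runs along the case's x
- cover (a joint): angle of the white cover, rad: 0 fully shut, lying on the rim and reaching from its hinge to the case's -y side; pi/2 upright; starts open at 1.75 to 2.05, leaning outward to the case's +y (stop at 2.15). Stiff hinge (0.22 N m friction): it stays at any angle and must be pushed all the way
- cover_edge (a point): middle of the cover's free edge, on its outer face, 160 mm from the hinge axis. The cover is a flat plate 150 (along the hinge) x 160 x 8 mm, hinge axis in its inner face; push on its outer face, which looks to the case's +y when it stands open, and up, at 88 mm height, when shut
- flap (a joint): angle of the orange flap, rad: 0 folded flat over the vials, pi/2 upright; starts at 1.40 to 1.75 (stop at 1.85). Stiff hinge (0.06 N m friction): it stays at any angle. Folded, it lies 7.5 mm below the rim and 6 mm clear of the vial caps
- flap_edge (a point): middle of the flap's free edge, on its outer face, 110 mm from the hinge axis. The flap is a flat plate 130 (along the hinge) x 110 x 5 mm, hinge axis at mid thickness; push on its outer face, which looks to the case's -y when upright, and up, at 72.5 mm height, when folded
- vial_a: glass vial with red cap, 27 mm square, 56 mm high, loose in a pocket of the case, 5 mm above the worktop; origin under its centre. Leave alone
- vial_b: glass vial with green cap, 27 mm square, 56 mm high, loose in a pocket of the case, 5 mm above the worktop; origin under its centre. Leave alone
- vial_c: another glass vial with red cap, 27 mm square, 56 mm high, loose in a pocket of the case, 5 mm above the worktop; origin under its centre. Leave alone
- timer: white bench timer 71x67x19 mm, lying close in front of the case, loose; origin under its centre. Leave alone
- petri: petri dish with seeds, 96 mm across, 14 mm high, close behind the case, loose; origin under its centre. Leave alone
- tape: roll of tape 98 mm across, 25 mm high, to the right, loose; origin under its centre. Leave alone
- beaker: glass beaker 54 mm across, 67 mm high, to the left, loose; origin under its centre. Leave alone
- jar: seed jar with black lid, 64 mm across, 96 mm high, to the left, loose; origin under its centre. Leave alone
There are look-alikes about, which are no part of the job. Of the things that look like the case, the largest one is meant.

How it is judged:
By the outcome, as a careful person would: the job done as asked, in the order asked, and still so for the second after the job is handed in, with the robot touching nothing.
It also fails if it takes over 51 s, if anything falls off the work surface, if the arm or the gripper's body presses on something with over 40 N, if the wrist force passes 120 N, or if a joint passes its speed limit or range.

## Robot

A 6-joint arm with a two-finger parallel gripper is mounted at the origin on a cart in front of the work surface, level with it; the furniture and walls round the work are solid. World frame = base frame: x ahead of the robot, y to its left, z up, the work surface at z = 0. Lengths are in m, angles in rad, forces in N, time in s.
With the tool pointing down it reaches from about 0.35 to 0.975 m from the base axis. Payload 4.9 kg.
Tool frame: the origin (TCP) lies midway between the tips of the shut fingers; the grasp point (between the pads) lies 19 mm behind it; z points along the fingers, y is the line along which they close (so a half turn about z gives the same grasp; the last joint's range is limited). The gripper opens to 85 mm and grips with 20 to 120 N. Pads are 22 mm wide; open, the fingers measure 114 mm over their backs; the gripper's body (76 mm by 85 mm) begins 54 mm behind the grasp point. The pads swing forward as they close: fully open they stand 13 mm farther back than shut.
Start: joints at [-1.22, 0.053, 1.613, -0, 1.476, -0.119], TCP at [0.283, -0.557, 0.209] pointing down, gripper open.
Joint ranges: [-3.01, 3.01], [-1.01, 2.22], [0.06, 2.58], [-1.02, 4.17], [0.09, 2.62], [-3.14, 3.14]. Speed limits (rad/s): [2.57, 2.57, 3.14, 3.14, 3.14, 3.14].

## Interface

Orientations are given as a unit quaternion [w, x, y, z].
In Python, from plant import * gives the robot as it stands.
- The arm moves only by the tool jog_arm, never from a script. Its argument "targets" is a list of rows, each a list of 3 entries, a list of its own where there are three numbers: the shift along the tool's x, y, z in units of 25 mm (1.0 is 25 mm), then the turn, a rotation vector about the tool's x, y, z in units of 8 degrees (1.0 is 8 degrees), then the opening in per cent of the stroke, from 0 (shut) to 100 (fully open). A call has 1 to 8 rows; each row is the pose to reach, as a shift and turn from the pose commanded when the call began, along the tool's axes at that moment; what a row does not reach only later rows make up. A row lasts 1/8 s, in which the tool goes at most 62.5 mm and 10.7 degrees, less where a joint would pass 70% of its speed; a pose out of reach is approached as far as the arm can. A call with a gripper value outside its range is refused whole. The fingers move at their own pace and stop on an object; the grip force is fixed at half the most. Time passes only in rows, so rows that repeat a pose let the fingers close. It gives the time, the measured TCP pose, the force, the opening and the grip force at its end, in the units of the state.
- state(): the state, without advancing time (a new reading comes with each control period).
- grab_frame(name): name is "side" or "top"; returns (picture, depth): 480x640x3 uint8, red, green, blue; 480x640 float32, m along the optical axis (not along the pixel's ray), 0 where there is no reading.
- camera_params(name): a dict with "fovy" (degrees; the focal length in pixels is half the picture's height over the tangent of half this angle, whatever the lens; pixels are square), "cx", "cy" (the principal point, pixels), "dist" ([k1, k2, p1, p2, k3] as OpenCV has them; the pictures are not rectified), "rvec" (rotation vector, rad) and "tvec" (3), from world to camera coordinates, as OpenCV has them. Camera axes: x right, y down, z forward; pixel columns grow to the right and rows downward; lengths in m; the calibration is good to about 2 mm. A picture is of the moment at which its call begins. camera_params takes no time and is no camera call.
- job_done(): hands the job in; it is judged then, once.
The state is a dict: "time": time; "joint_pos": joint angles; "joint_vel": joint speeds; "joint_efforts": joint torques, N m; "tool_pos": TCP position; "tool_rot": TCP orientation; "contact_force": force on the tool from outside, world axes, zero at the start; "ft_torque": the same for the moment, N m; "gripper_width": opening from 0.0 (shut) to 1.0 (fully open); "grasp_force": force on a finger pad.
Only numpy, scipy, OpenCV 4.12 (cv2) and the standard library are available. Lean on these libraries where they do the work, as an engineer would, in place of code of your own. Each camera call takes 0.05 s, during which the arm holds its last target. There are 200 camera calls.

## Working session

There is one attempt and no reset: what is moved stays moved. The work goes in short steps, Python scripts to look and compute and a tool call to move; the robot and the scene stay as the last step left them, time stands still between calls to the robot, and variables do not carry over. Pictures are saved under pics/ and viewed, at most 10 in all, crops included, and the job is handed in when it is done.

Besides the shell and the picture viewer there is one more tool, called by a JSON object that holds its "op" and its "data". jog_arm: Moves the arm, as the interface text tells. Its arguments: {"type":"object","properties":{"targets":{"type":"array"}},"required":["targets"]}

```bash
mkdir -p pics; cat > h.py <<'E'
from plant import *
import numpy as np, cv2
from scipy.spatial.transform import Rotation as R
def cam(n):
    p=camera_params(n); f=240/np.tan(np.radians(p["fovy"])/2)
    K=np.array([[f,0,p["cx"]],[0,f,p["cy"]],[0,0,1]]); return K,np.array(p["dist"],float),R.from_rotvec(np.ravel(p["rvec"])).as_matrix(),np.ravel(p["tvec"])
def cloud(n,depth):
    K,d,Rm,t=cam(n); v,u=np.mgrid[0:480,0:640]
    q=cv2.undistortPoints(np.stack([u,v],-1).reshape(-1,1,2).astype(float),K,d).reshape(480,640,2)
    P=np.dstack([q*depth[...,None],depth]); return (P-t)@Rm
def px(n,P):
    K,d,Rm,t=cam(n); return cv2.projectPoints(np.atleast_2d(P).astype(float),Rm,t,K,d)[0].reshape(-1,2)
E
python3 - <<'E'
from h import *
for n in("side","top"):
    im,d=grab_frame(n); cv2.imwrite(f"pics/{n}0.png",im[...,::-1]); np.savez(f"{n}0.npz",im=im,d=d)
    K,_,Rm,t=cam(n); print(n,-Rm.T@t,Rm[2],K[0,0],(d>0).mean())
print(state())
E
```

```text
side [1.06240811 0.13565592 1.0590691 ] [-0.46131049 -0.12306161 -0.87866289] 436.41677370219435 0.9959342447916667
top [ 0.32392539 -0.01649428  1.6297202 ] [ 0.1436095   0.02084034 -0.98941497] 496.03321160039275 0.9957389322916667
{'time': 0.1, 'joint_pos': array([-1.22000834e+00,  5.32886549e-02,  1.61415845e+00,  5.95610247e-06,
        1.47600225e+00, -1.19014906e-01]), 'joint_vel': array([-0.00034478, -0.00318446, -0.00339988,  0.00086673,  0.00116118,
       -0.00049299]), 'joint_efforts': array([-8.72665942e-05, -3.94904137e+01, -3.71363533e+01, -1.88526819e-04,
        3.91349924e-03, -7.33181537e-06]), 'tool_pos': array([ 0.28272783, -0.55671546,  0.2073863 ]), 'tool_rot': array([-9.22467002e-04,  9.72536931e-01,  2.32746764e-01, -1.04398212e-04]), 'contact_force': array([-0.40031584, -0.00627889,  0.21242466]), 'ft_torque': array([ 0.02492347,  0.02558654, -0.02310296]), 'grasp_force': 0.0, 'gripper_width': 1.0021622296304749}
```

View pics/side0.png

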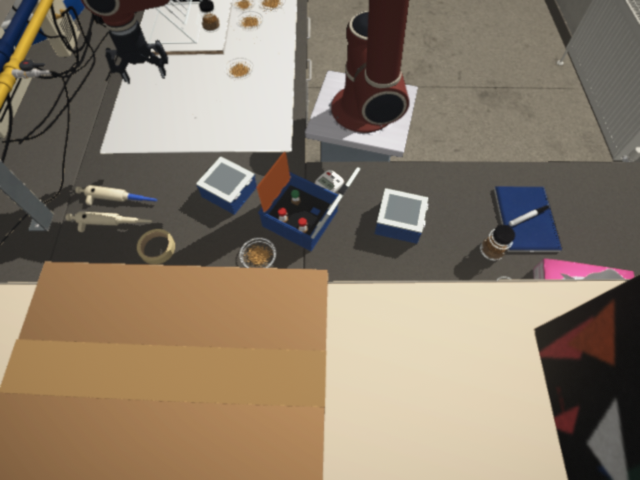

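View pics/top0.png

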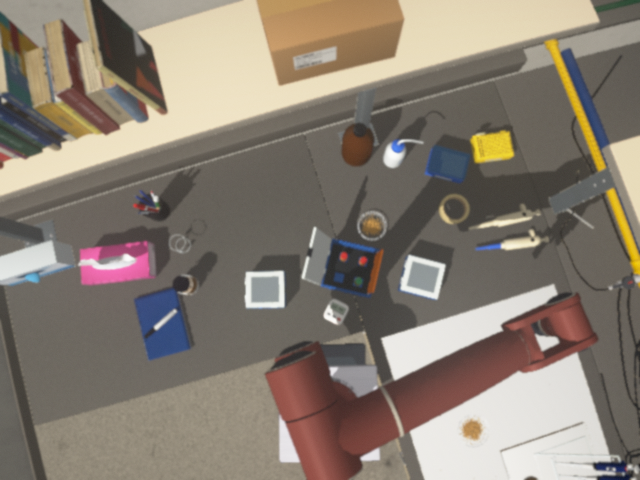

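The open case with the orange flap and white cover is at top (350,267) and side (300,210). The look-alikes are closed boxes at top (265,290) and (422,277), side (403,215) and (226,183). Only the open one has a flap and vials. I'll confirm it in a crop while measuring.

```bash
python3 - <<'E'
from h import *
T=np.load("top0.npz");S=np.load("side0.npz")
a=cv2.resize(T["im"][215:335,230:460],None,fx=3,fy=3,interpolation=cv2.INTER_CUBIC)[:, :690]
cv2.imwrite("pics/crop_top.png",a[...,::-1])
b=cv2.resize(S["im"][140:275,190:440],None,fx=3,fy=3,interpolation=cv2.INTER_CUBIC)
cv2.imwrite("pics/crop_side.png",b[...,::-1])
for n,D,(r0,r1,c0,c1) in(("top",T,(215,335,295,390)),("side",S,(145,255,250,365))):
    P=cloud(n,D["d"]); hsv=cv2.cvtColor(D["im"],cv2.COLOR_RGB2HSV); box=np.zeros((480,640),bool); box[r0:r1,c0:c1]=1
    H,s,v=[hsv[...,i] for i in range(3)]
    m={"orange":box&(H>4)&(H<16)&(s>170)&(P[...,2]>.08),"blue":box&(H>100)&(H<125)&(s>120),"rim":box&(H>100)&(H<125)&(s>120)&(abs(P[...,2]-.08)<.006),"hi":box&(P[...,2]>.095)&~((H>4)&(H<16)&(s>150))}
    for k,q in m.items():
        q=P[q]; print(n,k,len(q))
        if len(q)<10: continue
        c=q.mean(0);_,sv,V=np.linalg.svd(q-c,full_matrices=False); print(" mean",c.round(4),"sv",(sv/np.sqrt(len(q))).round(4),"normal",V[2].round(3),"min",q.min(0).round(3),"max",q.max(0).round(3))
        if k in("rim","blue","orange","hi"): 
            r=cv2.minAreaRect(q[:,:2].astype(np.float32)*1000); print(" rect",np.round(r[0],1),np.round(r[1],1),round(r[2],1), cv2.boxPoints(r).round(0).tolist())
E
```

```text
top orange 192
 mean [ 0.4422 -0.1545  0.1462] sv [0.0345 0.0307 0.0009] normal [-0.264 -0.962 -0.068] min [ 0.384 -0.172  0.081] max [ 0.499 -0.137  0.185]
 rect [ 441.6 -154.4] [  9.8 119.7] 73.9 [[383.0, -142.0], [498.0, -176.0], [500.0, -166.0], [386.0, -133.0]]
top blue 309
 mean [ 0.4885 -0.0791  0.0504] sv [0.0655 0.0305 0.0288] normal [ 0.134 -0.022 -0.991] min [ 0.378 -0.164 -0.002] max [0.551 0.006 0.089]
 rect [464.7 -78.6] [129.  161.3] 71.0 [[368.0, -113.0], [520.0, -166.0], [562.0, -44.0], [409.0, 9.0]]
top rim 112
 mean [ 0.4832 -0.0804  0.079 ] sv [0.0736 0.0347 0.0026] normal [-0.001 -0.005  1.   ] min [ 0.378 -0.164  0.074] max [0.55  0.006 0.085]
 rect [464.4 -79.2] [122.4 164.8] 69.1 [[366.0, -107.0], [519.0, -166.0], [563.0, -51.0], [409.0, 7.0]]
top hi 998
 mean [0.4841 0.0164 0.2283] sv [0.2762 0.0429 0.0259] normal [-0.225 -0.974 -0.039] min [ 0.324 -0.175  0.095] max [0.569 0.06  1.63 ]
 rect [432.1 -47.9] [214.6 225.3] 73.3 [[293.0, -118.0], [509.0, -183.0], [571.0, 23.0], [355.0, 87.0]]
side orange 827
 mean [ 0.4466 -0.1551  0.1356] sv [0.0635 0.0347 0.011
[... 258 characters left out ...]
0502] normal [ 0.404  0.473 -0.783] min [ 0.374 -0.249  0.   ] max [1.062 0.136 1.059]
 rect [674.9  34. ] [769.5 223.1] 30.9 [[287.0, -68.0], [402.0, -259.0], [1062.0, 136.0], [948.0, 327.0]]
side rim 304
 mean [ 0.4778 -0.0911  0.0786] sv [0.0716 0.0444 0.0023] normal [0.002 0.001 1.   ] min [ 0.374 -0.18   0.074] max [0.557 0.005 0.086]
 rect [463.2 -85.3] [157.8 156.5] 74.7 [[367.0, -141.0], [518.0, -182.0], [559.0, -30.0], [409.0, 11.0]]
side hi 423
 mean [0.5735 0.0182 0.3041] sv [0.3268 0.0607 0.0437] normal [-0.755 -0.356  0.551] min [ 0.381 -0.178  0.097] max [1.062 0.136 1.059]
 rect [724.4 -28.1] [709.9 245.6] 6.8 [[357.0, 52.0], [386.0, -192.0], [1091.0, -108.0], [1062.0, 136.0]]
```

View pics/crop_top.png

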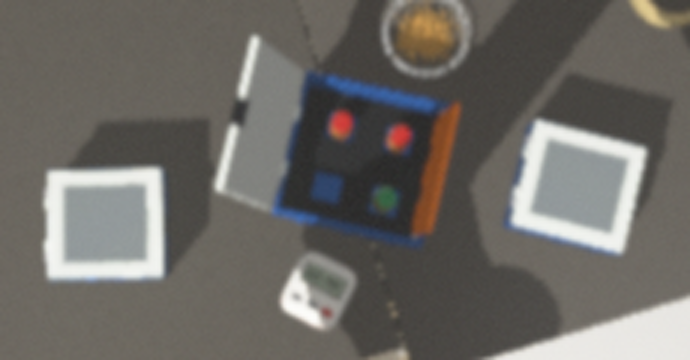

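View pics/crop_side.png

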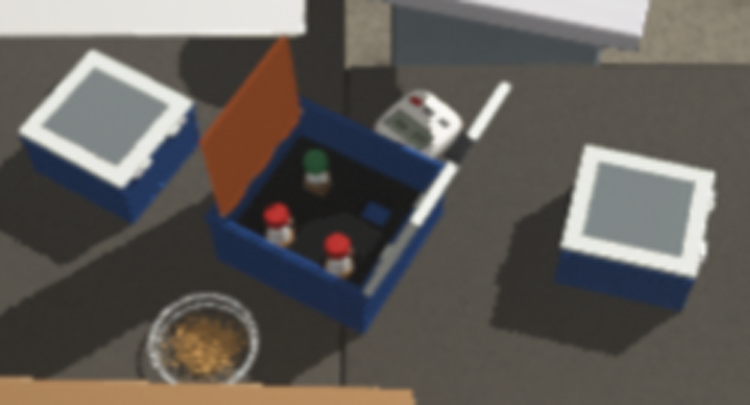

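The crops confirm the target: three capped vials, a flap and a cover, with the largest footprint (about 150×160). Next I'll refine the case pose and the two angles.

```bash
cat >> h.py <<'E'
def measure(D,c,yaw,verbose=1):
    out={}
    cs,sn=np.cos(yaw),np.sin(yaw); Rc=np.array([[cs,-sn,0],[sn,cs,0],[0,0,1]])
    for n in D:
        im,d=D[n]; P=cloud(n,d); Q=(P-np.array([*c,0]))@Rc; hsv=cv2.cvtColor(im,cv2.COLOR_RGB2HSV)
        H,s,v=[hsv[...,i].astype(int) for i in range(3)]; ok=(d>0)&(np.abs(Q[...,0])<.1)
        blue=(H>100)&(H<125)&(s>120); x,y,z=Q[...,0],Q[...,1],Q[...,2]
        rim=Q[ok&blue&(abs(z-.08)<.005)&(abs(y)<.1)]
        fl=Q[ok&(H>3)&(H<17)&(s>160)&(z>.06)&(y<.06)&(y>-.13)]
        cv=Q[ok&(s<70)&(v>90)&(z>.085)&(z<.26)&(y<.16)&(y>-.1)]
        out[n]=(rim,fl,cv)
        if verbose:
            print(n,"rim",len(rim),"x",np.percentile(rim[:,0],[1,99]).round(4) if len(rim) else 0,"y",np.percentile(rim[:,1],[1,99]).round(4) if len(rim) else 0)
            for k,A in(("flap",fl),("cover",cv)):
                if len(A)<15: print(k,len(A)); continue
                B=A[:,1:]; m=np.median(B,0); B=B[np.linalg.norm(B-m,axis=1)<.13]; _,_,V=np.linalg.svd(B-B.mean(0)); t=V[0]*(1 if V[0,1]>0 else -1)
                print(" ",k,len(A),"mean",A.mean(0).round(4),"angle",round(float(np.arctan2(t[1],t[0] if k=="flap" else -t[0])),3),"x",np.percentile(A[:,0],[1,99]).round(3),"y",np.percentile(A[:,1],[1,99]).round(3),"z",np.percentile(A[:,2],[1,99]).round(3))
    return out
def grab(tag):
    D={n:grab_frame(n) for n in("side","top")}
    for n in D: cv2.imwrite(f"pics/{n}_{tag}.png",D[n][0][...,::-1])
    return D
E
python3 - <<'E'
from h import *
D={n:(lambda a:(a["im"],a["d"]))(np.load(n+"0.npz")) for n in("side","top")}
for yaw in(-14.5,-15.4,-16.3):
    print("YAW",yaw); o=measure(D,(.4635,-.084),np.radians(yaw))
    for n in o: 
        r=o[n][0]
        b=r[(r[:,0]>.05)]; f=r[r[:,0]<-.06]; print("  slopes back/front", [np.polyfit(q[:,1],q[:,0],1).round(3).tolist() if len(q)>10 else None for q in(b,f)])
for n in D:
    P=cloud(n,D[n][1])
    for u,v in ([(265,290),(422,277),(336,312),(186,284)] if n=="top" else [(403,205),(226,180),(331,182),(258,253)]): print(n,u,v,P[v,u].round(3))
E
```

```text
YAW -14.5
side rim 285 x [-0.0765  0.0779] y [-0.0792  0.0741]
  flap 920 mean [-1.000e-04 -7.400e-02  1.299e-01] angle 1.626 x [-0.064  0.062] y [-0.079 -0.07 ] z [0.072 0.182]
  cover 281 mean [0.0283 0.1168 0.2054] angle 1.86 x [-0.073  0.077] y [0.078 0.13 ] z [0.087 0.238]
top rim 103 x [-0.0763  0.0765] y [-0.0637  0.0737]
  flap 236 mean [-0.0035 -0.073   0.1414] angle 1.643 x [-0.063  0.055] y [-0.08  -0.068] z [0.072 0.184]
  cover 964 mean [0.0004 0.1052 0.1697] angle 1.87 x [-0.073  0.074] y [0.08 0.13] z [0.087 0.237]
  slopes back/front [[0.018, 0.074], [0.019, -0.072]]
  slopes back/front [[0.003, 0.073], [0.02, -0.074]]
YAW -15.4
side rim 285 x [-0.0771  0.0779] y [-0.0781  0.074 ]
  flap 920 mean [ 0.0011 -0.074   0.1299] angle 1.627 x [-0.063  0.063] y [-0.079 -0.07 ] z [0.072 0.182]
  cover 281 mean [0.0265 0.1172 0.2054] angle 1.849 x [-0.075  0.075] y [0.078 0.13 ] z [0.087 0.238]
top rim 103 x [-0.0767  0.0768] y [-0.0626  0.0725]
  flap 236 mean [-0.0024 -0.0731  0.1414] angle 1.642 x [-0.062  0.056] y [-0.079 -0.068] z [0.072 0.184]
  cover 964 mean [-0.0013  0
[... 402 characters left out ...]
9 x [-0.077  0.073] y [0.077 0.131] z [0.087 0.238]
top rim 103 x [-0.0776  0.0771] y [-0.0614  0.0713]
  flap 236 mean [-0.0012 -0.0731  0.1414] angle 1.642 x [-0.061  0.057] y [-0.079 -0.068] z [0.072 0.184]
  cover 964 mean [-0.0029  0.1052  0.1697] angle 1.87 x [-0.076  0.071] y [0.08  0.131] z [0.087 0.237]
  slopes back/front [[-0.013, 0.074], [-0.013, -0.072]]
  slopes back/front [[-0.028, 0.073], [-0.012, -0.074]]
side 403 205 [0.39  0.186 0.068]
side 226 180 [ 0.43  -0.307  0.064]
side 331 182 [ 0.331 -0.028  0.02 ]
side 258 253 [ 0.599 -0.163  0.007]
top 265 290 [0.4   0.187 0.066]
top 422 277 [ 0.426 -0.309  0.067]
top 336 312 [ 0.325 -0.036  0.016]
top 186 284 [0.424 0.431 0.098]
```

```bash
cat >> h.py <<'E'
C=np.array([.4635,-.084,0]); YAW=np.radians(-15.4); RC=R.from_euler("z",YAW)
RT=RC*R.from_euler("x",180,degrees=True)   # tool x=case x, tool y=-case y, z down
def here():
    s=state(); w,x,y,z=s["tool_rot"]; r=R.from_quat([x,y,z,w])
    print("t",round(s["time"],2),"case TCP",(RC.inv().apply(s["tool_pos"]-C)*1000).round(1),"F case",RC.inv().apply(s["contact_force"]).round(1),"w",round(s["gripper_width"],2),"ori err deg",np.degrees((RT.inv()*r).as_rotvec()).round(2)); return s,r
def to(p,tilt=0):
    s,r=here(); d=r.inv().apply(C+RC.apply(np.array(p)/1000)-s["tool_pos"]); q=(r.inv()*RT*R.from_euler("x",tilt,degrees=True)).as_rotvec(degrees=True)
    print("to",p,"units",(d/.025).round(2),"turn",(q/8).round(2))
E
python3 -c "
from h import *
to([0,-125,150]); to([0,-125,220])"
```

```text
t 0.1 case TCP [ -48.7 -503.7  207.4] F case [-0.4 -0.1  0.2] w 1.0 ori err deg [ 1.100e-01 -3.000e-02 -4.232e+01]
to [0, -125, 150] units [11.64 -9.89  2.32] turn [-0.01  0.    5.29]
t 0.1 case TCP [ -48.7 -503.7  207.4] F case [-0.4 -0.1  0.2] w 1.0 ori err deg [ 1.100e-01 -3.000e-02 -4.232e+01]
to [0, -125, 220] units [11.64 -9.89 -0.48] turn [-0.01  0.    5.29]
```

{"op": "jog_arm", "data": {"targets": [[[1.9, -1.6, -0.2], [0, 0, 0.9], 0], [[3.8, -3.2, -0.4], [0, 0, 1.8], 0], [[5.7, -4.8, -0.4], [0, 0, 2.7], 0], [[7.6, -6.4, 0], [0, 0, 3.6], 0], [[9.5, -8.0, 0.5], [0, 0, 4.5], 0], [[11.0, -9.4, 1.5], [0, 0, 5.3], 0], [[11.6, -9.9, 2.3], [0, 0, 5.3], 0], [[11.6, -9.9, 2.3], [0, 0, 5.3], 0]]}}

```text
time: 1.1
tool_pos: [0.4284, -0.2032, 0.1486]
tool_rot: [-0.001, 0.991, -0.133, -0.002]
contact_force: [-0.4, -1.1, -0.7]
gripper_width: -0.003
grasp_force: 0.0
```

```bash
python3 -c "
from h import *
to([0,-125,150])"
```

```text
t 1.1 case TCP [  -2.2 -124.3  148.6] F case [-0.1 -1.1 -0.7] w -0.0 ori err deg [ 0.08 -0.25 -0.08]
to [0, -125, 150] units [ 0.09  0.03 -0.06] turn [-0.01  0.03  0.01]
```

{"op": "jog_arm", "data": {"targets": [[[0.1, -0.9, 0], [0, 0, 0], 0], [[0.1, -1.5, -0.05], [0, 0, 0], 0], [[0.1, -1.9, -0.05], [0, 0, 0], 0], [[0.1, -2.3, 0], [0, 0, 0], 0], [[0.1, -2.7, 0.15], [0, 0, 0], 0], [[0.1, -3.1, 0.3], [0, 0, 0], 0], [[0.1, -3.45, 0.55], [0, 0, 0], 0], [[0.1, -3.8, 0.8], [0, 0, 0], 0]]}}

```text
time: 2.1
tool_pos: [0.46, -0.1121, 0.1356]
tool_rot: [-0.003, 0.991, -0.135, 0.003]
contact_force: [-2.4, 12.0, 20.4]
gripper_width: -0.001
grasp_force: 10.3
```

```bash
python3 -c "
from h import *
to([0,-16.5,112]); to([0,-7.8,93]); to([0,-4.5,72.5])
measure(grab('f1'),C[:2],YAW)"
```

```text
t 2.1 case TCP [  4.  -28.  135.6] F case [-5.5 11.  20.4] w -0.0 ori err deg [0.35 0.26 0.07]
to [0, -16.5, 112] units [-0.17 -0.45  0.95] turn [-0.04 -0.03 -0.01]
t 2.1 case TCP [  4.  -28.  135.6] F case [-5.5 11.  20.4] w -0.0 ori err deg [0.35 0.26 0.07]
to [0, -7.8, 93] units [-0.17 -0.8   1.71] turn [-0.04 -0.03 -0.01]
t 2.1 case TCP [  4.  -28.  135.6] F case [-5.5 11.  20.4] w -0.0 ori err deg [0.35 0.26 0.07]
to [0, -4.5, 72.5] units [-0.17 -0.92  2.53] turn [-0.04 -0.03 -0.01]
side rim 292 x [-0.0779  0.0776] y [-0.0792  0.074 ]
  flap 179 mean [ 0.0355 -0.0376  0.1331] angle 1.016 x [-0.012  0.065] y [-0.07  -0.015] z [0.08  0.168]
  cover 312 mean [0.0244 0.1043 0.2113] angle 1.54 x [-0.073  0.074] y [-0.088  0.13 ] z [0.092 0.259]
top rim 23 x [-0.0772  0.0724] y [0.0409 0.0731]
  flap 296 mean [-0.0397 -0.0431  0.121 ] angle 1.015 x [-0.064 -0.008] y [-0.073 -0.013] z [0.072 0.167]
  cover 955 mean [-0.0012  0.1056  0.17  ] angle 1.87 x [-0.074  0.073] y [0.08 0.13] z [0.087 0.237]
```

```bash
python3 -c "
from h import *
here()
im=cv2.imread('pics/side_f1.png')[110:270,190:430]; cv2.imwrite('pics/c1.png',cv2.resize(im,None,fx=3,fy=3,interpolation=cv2.INTER_CUBIC))"
```

```text
t 2.2 case TCP [  4.2 -27.4 134.8] F case [-2.6  9.4 15.7] w 0.0 ori err deg [0.39 0.31 0.01]
```

View pics/c1.png

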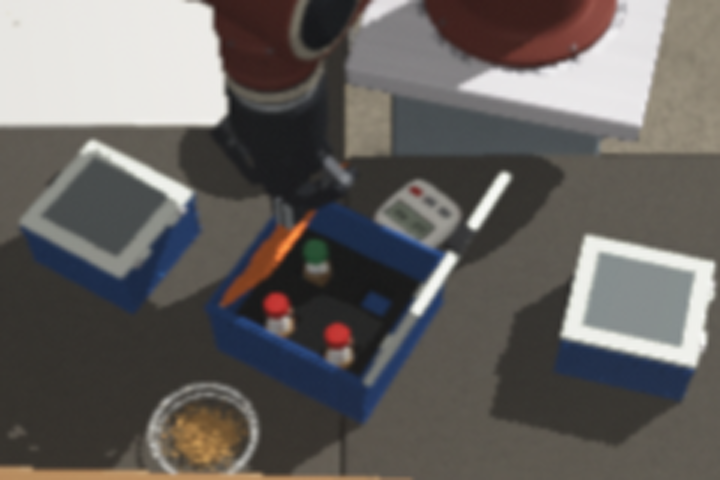

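The flap is down to about 58°. Its free edge has caught under a finger ledge, giving a 20 N reading, so I'll back off, raise the tool and push with the tips only.

{"op": "jog_arm", "data": {"targets": [[[0, 0.5, -0.3], [0, 0, 0], 0], [[0, 0.7, -1.1], [0, 0, 0], 0], [[0, 0.3, -1.0], [0, 0, 0], 0], [[0, 0.0, -0.9], [0, 0, 0], 0], [[0, -0.2, -0.75], [0, 0, 0], 0], [[0, -0.35, -0.6], [0, 0, 0], 0], [[0, -0.5, -0.4], [0, 0, 0], 0], [[0, -0.5, -0.4], [0, 0, 0], 0]]}}

```text
time: 3.2
tool_pos: [0.4608, -0.1002, 0.1422]
tool_rot: [-0.002, 0.991, -0.134, -0.0]
contact_force: [-4.4, 7.4, 9.5]
gripper_width: 0.002
grasp_force: 5.4
```

```bash
python3 -c "
from h import *
measure(grab('f2'),C[:2],YAW)
to([0,-1,120]); to([0,9,97]); to([0,13,72.5])"
```

```text
side rim 295 x [-0.0779  0.0777] y [-0.0793  0.0733]
  flap 190 mean [ 0.0332 -0.0392  0.1296] angle 1.01 x [-0.031  0.065] y [-0.071 -0.014] z [0.079 0.166]
  cover 299 mean [0.0254 0.1085 0.2094] angle 1.754 x [-0.073  0.074] y [-0.077  0.13 ] z [0.091 0.259]
top rim 10 x [-0.0759  0.0585] y [0.0567 0.0747]
  flap 301 mean [-0.0394 -0.0442  0.1224] angle 1.027 x [-0.064 -0.008] y [-0.072 -0.014] z [0.073 0.168]
  cover 960 mean [-0.0014  0.1056  0.1698] angle 1.87 x [-0.074  0.073] y [0.08 0.13] z [0.087 0.237]
t 3.3 case TCP [  1.7 -16.4 142.3] F case [-6.   6.2 10.4] w -0.0 ori err deg [ 0.24 -0.08  0.04]
to [0, -1, 120] units [-0.07 -0.61  0.89] turn [-0.03  0.01 -0.01]
t 3.3 case TCP [  1.7 -16.4 142.3] F case [-6.   6.2 10.4] w -0.0 ori err deg [ 0.24 -0.08  0.04]
to [0, 9, 97] units [-0.07 -1.01  1.82] turn [-0.03  0.01 -0.01]
t 3.3 case TCP [  1.7 -16.4 142.3] F case [-6.   6.2 10.4] w -0.0 ori err deg [ 0.24 -0.08  0.04]
to [0, 13, 72.5] units [-0.07 -1.17  2.8 ] turn [-0.03  0.01 -0.01]
```

```bash
python3 -c "
from h import *
a=cv2.imread('pics/side_f2.png')[130:240,230:350]; b=cv2.imread('pics/top_f2.png')[200:320,290:410]
f=lambda q:cv2.resize(q,(400,int(400*q.shape[0]/q.shape[1])),interpolation=cv2.INTER_CUBIC)
a,b=f(a),f(b); h=min(len(a),len(b)); cv2.imwrite('pics/c2.png',np.hstack([a[:h],b[:h]]))
print(px('side',C+RC.apply([[0,-.0164,.1423],[0,-.011,.165]])),px('top',C+RC.apply([[0,-.0164,.1423]])))
for n,k in (('side','side_f2'),):
  pass
"
```

```text
[[292.3356028  187.5147172 ]
 [293.62811371 183.1660824 ]] [[356.39663815 266.31973902]]
```

View pics/c2.png

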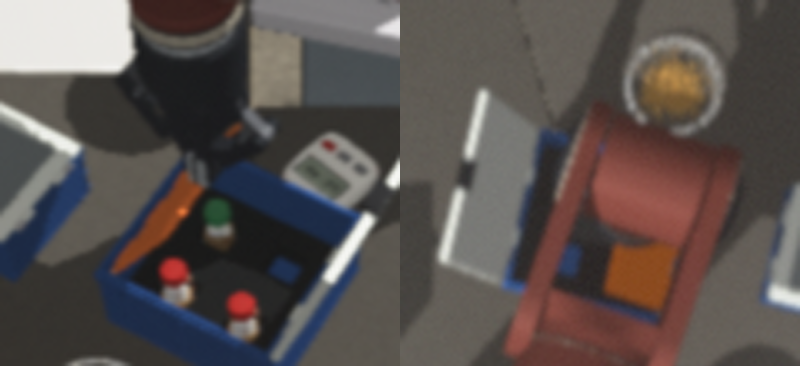

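```bash
python3 - <<'E'
from h import *
here()
im,d=grab_frame("side"); P=cloud("side",d); Q=RC.inv().apply((P-C).reshape(-1,3)).reshape(P.shape)*1000
hsv=cv2.cvtColor(im,cv2.COLOR_RGB2HSV)
K,_,Rm,t=cam("side"); print("cam case",RC.inv().apply(-Rm.T@t-C))
for v in range(166,196,2):
    print(v," ".join("%s%d,%d,%d"%("O" if 3<hsv[v,u,0]<17 and hsv[v,u,1]>140 else "g",*Q[v,u]) for u in range(280,306,3)))
print(px("side",C+RC.apply(np.array([[65,-12,166],[0,-12,166],[-65,-12,166]])/1000)).round(0).tolist())
E
```

```text
t 3.3 case TCP [  1.7 -16.4 142.3] F case [-6.   6.2 10.4] w -0.0 ori err deg [ 0.24 -0.08  0.04]
cam case [0.51907359 0.37081298 1.0590691 ]
166 g19,-31,242 g18,-23,246 g13,-17,245 g22,-3,264 g13,-1,255 g13,7,261 g13,15,266 g8,20,263 g6,27,266
168 g19,-32,234 g20,-22,241 g9,-21,230 g18,-6,249 g13,-1,247 g13,6,252 g-149,-99,0 O-51,-20,162 g7,27,259
170 g9,-40,210 g19,-23,233 g10,-21,224 g20,-5,245 g10,-4,234 g-2,-5,219 g-53,-32,144 g-4,10,227 g7,27,253
172 g-108,-137,2 g16,-27,218 g12,-21,218 g20,-5,238 g14,-1,233 g2,-2,219 g1,5,223 g12,22,247 g16,33,259
174 g-102,-133,3 g16,-28,210 g13,-20,212 g15,-10,221 g13,-3,223 g8,2,221 g10,12,231 g13,22,241 g14,31,248
176 g-99,-132,-3 g-100,-121,2 g10,-23,199 g13,-12,209 g13,-3,215 g14,5,222 g14,14,229 g15,23,236 g13,30,239
178 g-91,-126,0 g-48,-81,81 g14,-21,196 g13,-13,201 g9,-7,200 g17,6,218 g13,12,218 g13,21,225 g-125,-63,2
180 g-82,-120,5 g-45,-79,76 g14,-22,187 g13,-14,192 g8,-8,189 g2,-4,185 g-70,-46,69 g-69,-35,78 g-74,-29,77
182 g-33,-81,80 g-43,-79,69 g13,-24,176 g12,-15,181 g9,-8,183 g2,-4,177 g-69,-46,62 g-71,-37,65 g-70,-27,74
184 g-29,-78,78 O-33,-71,78 O-14,-46,118 g14,-14,176 g9,-9,174 g-69,-57,43 g-69,-47,50 g-71,-38,55 g-70,-27,64
186 g-28,-79,69 O-16,-58,99 O4,-32,143 O12,-17,163 g-67,-67,29 g-71,-59,30 g-74,-51,33 g-71,-39,44 g-72,-28,51
188 g-18,-72,76 O0,-46,119 O19,-21,160 O-59,-72,26 g-64,-65,24 g-65,-55,30 g-71,-49,27 g-72,-40,33 g-72,-29,41
190 O-2,-59,96 O17,-33,140 O25,-17,162 g-53,-68,27 g-55,-59,30 g-43,-40,60 g-65,-46,27 g-70,-39,26 g-71,-29,32
192 O15,-46,119 O32,-22,158 O-43,-72,26 g-47,-64,27 g-31,-42,63 g-37,-36,59 g-40,-28,61 g-64,-35,26 g-67,-27,28
194 O30,-34,138 O41,-15,166 O-36,-68,28 g-42,-62,25 g-26,-39,62 g-30,-32,62 g-36,-26,58 g-57,-31,28 g-62,-24,27
[[279.0, 202.0], [293.0, 183.0], [307.0, 165.0]]
```

Depth shows the fingertips ending near z≈172 although the reported TCP is at 142. I'll lift clear and check where the tips really are.

{"op": "jog_arm", "data": {"targets": [[[0, 0, -0.6], [0, 0, 0], 0], [[0, 0, -1.5], [0, 0, 0], 0], [[0, 0, -2.4], [0, 0, 0], 0], [[0, 0, -3.2], [0, 0, 0], 0], [[0, 0, -3.2], [0, 0, 0], 0]]}}

```text
time: 3.98
tool_pos: [0.4617, -0.1029, 0.2232]
tool_rot: [0.001, 0.991, -0.135, 0.002]
contact_force: [0.6, 0.2, -0.1]
gripper_width: -0.0
grasp_force: 0.0
```

```bash
python3 - <<'E'
from h import *
s,r=here()
D=grab("f3"); measure(D,C[:2],YAW)
Q={}
for n in D:
    im,d=D[n]; P=cloud(n,d); q=RC.inv().apply((P-C).reshape(-1,3))*1000; hsv=cv2.cvtColor(im,cv2.COLOR_RGB2HSV).reshape(-1,3)
    p=RC.inv().apply(s["tool_pos"]-C)*1000; e=q-p
    m=(d.ravel()>0)&(abs(e[:,0])<45)&(abs(e[:,1])<50)&(e[:,2]>-20)&(e[:,2]<90)&~((hsv[:,0]>3)&(hsv[:,0]<17)&(hsv[:,1]>140))
    for z0 in range(-20,90,10):
        k=m&(e[:,2]>=z0)&(e[:,2]<z0+10)
        if k.sum()>2: print(n,z0,k.sum(),"x",e[k,0].min().round(),e[k,0].max().round(),"y",e[k,1].min().round(),e[k,1].max().round())
a=D["side"][0][90:240,230:350]; cv2.imwrite("pics/c3.png",cv2.resize(a,None,fx=4,fy=4,interpolation=cv2.INTER_CUBIC)[...,::-1])
print(px("side",s["tool_pos"]))
E
```

```text
t 3.98 case TCP [  3.2 -18.7 223.2] F case [ 0.6  0.3 -0.1] w -0.0 ori err deg [-0.04  0.23  0.09]
side rim 320 x [-0.0777  0.0779] y [-0.0797  0.0729]
  flap 314 mean [ 0.0081 -0.0353  0.1368] angle 1.02 x [-0.06   0.065] y [-0.07  -0.014] z [0.08  0.168]
  cover 275 mean [0.0267 0.1185 0.2051] angle 1.852 x [-0.074  0.074] y [0.08 0.13] z [0.086 0.238]
top rim 12 x [-0.0755 -0.0708] y [0.0033 0.0724]
  flap 351 mean [-0.0349 -0.044   0.1209] angle 1.029 x [-0.064  0.004] y [-0.072 -0.014] z [0.072 0.169]
  cover 964 mean [-0.0013  0.1053  0.1691] angle 1.871 x [-0.074  0.072] y [0.08 0.13] z [0.086 0.237]
side 20 6 x 7.0 12.0 y -7.0 5.0
side 30 31 x -5.0 14.0 y -14.0 13.0
side 40 33 x -2.0 12.0 y -13.0 13.0
side 50 28 x 1.0 13.0 y -15.0 12.0
side 60 29 x 6.0 14.0 y -26.0 27.0
side 70 104 x -11.0 15.0 y -39.0 36.0
side 80 78 x -7.0 17.0 y -49.0 41.0
[[288.79136945 168.54681336]]
```

View pics/c3.png

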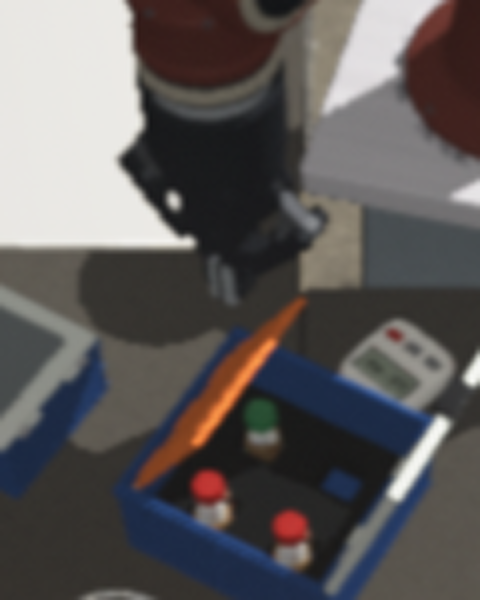

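The tips sit about 26 mm above the reported TCP. That explains it: they slid over the flap's edge and stood on it. I'll repeat the push lower, allowing for that offset.

{"op": "jog_arm", "data": {"targets": [[[-0.1, 1.5, 0], [0, 0, 0], 0], [[-0.1, 2.9, 0], [0, 0, 0], 0], [[-0.1, 2.9, 2.0], [0, 0, 0], 0], [[-0.1, 2.9, 3.9], [0, 0, 0], 0], [[-0.1, 2.4, 3.9], [0, 0, 0], 0], [[-0.1, 1.8, 3.9], [0, 0, 0], 0], [[-0.1, 1.2, 4.0], [0, 0, 0], 0], [[-0.1, 0.8, 4.1], [0, 0, 0], 0]]}}

```text
time: 5.08
tool_pos: [0.4543, -0.1201, 0.1202]
tool_rot: [0.0, 0.991, -0.134, 0.002]
contact_force: [-0.2, -0.9, -1.0]
gripper_width: 0.0
grasp_force: 0.3
```

```bash
python3 -c "
from h import *
to([0,-22,109]); to([0,-7,91]); to([0,2,70]);to([0,6,46.5])
measure(grab('f4'),C[:2],YAW)"
```

```text
t 5.08 case TCP [  0.7 -37.2 120.2] F case [ 0.1 -0.9 -1. ] w 0.0 ori err deg [-0.03  0.19 -0.  ]
to [0, -22, 109] units [-0.03 -0.61  0.45] turn [ 0.   -0.02  0.  ]
t 5.08 case TCP [  0.7 -37.2 120.2] F case [ 0.1 -0.9 -1. ] w 0.0 ori err deg [-0.03  0.19 -0.  ]
to [0, -7, 91] units [-0.03 -1.21  1.17] turn [ 0.   -0.02  0.  ]
t 5.08 case TCP [  0.7 -37.2 120.2] F case [ 0.1 -0.9 -1. ] w 0.0 ori err deg [-0.03  0.19 -0.  ]
to [0, 2, 70] units [-0.03 -1.57  2.01] turn [ 0.   -0.02  0.  ]
t 5.08 case TCP [  0.7 -37.2 120.2] F case [ 0.1 -0.9 -1. ] w 0.0 ori err deg [-0.03  0.19 -0.  ]
to [0, 6, 46.5] units [-0.04 -1.73  2.95] turn [ 0.   -0.02  0.  ]
side rim 281 x [-0.0775  0.0777] y [-0.0798  0.0732]
  flap 199 mean [ 0.0337 -0.0358  0.1344] angle 1.006 x [-0.06   0.066] y [-0.069 -0.013] z [0.082 0.168]
  cover 312 mean [0.0241 0.1041 0.2101] angle 2.233 x [-0.075  0.075] y [-0.096  0.13 ] z [0.092 0.246]
top rim 34 x [-0.077   0.0755] y [0.0275 0.073 ]
  flap 264 mean [-0.043  -0.0411  0.1233] angle 1.01 x [-0.064 -0.019] y [-0.072 -0.012] z [0.072 0.167]
  cover 961 mean [-0.0013  0.1054  0.1692] angle 1.871 x [-0.074  0.073] y [0.08 0.13] z [0.086 0.236]
```

{"op": "jog_arm", "data": {"targets": [[[0, -0.3, 0.2], [0, 0, 0], 0], [[0, -0.6, 0.5], [0, 0, 0], 0], [[0, -0.9, 0.8], [0, 0, 0], 0], [[0, -1.2, 1.2], [0, 0, 0], 0], [[0, -1.4, 1.6], [0, 0, 0], 0], [[0, -1.55, 2.0], [0, 0, 0], 0], [[0, -1.65, 2.4], [0, 0, 0], 0], [[0, -1.65, 2.4], [0, 0, 0], 0]]}}

```text
time: 6.18
tool_pos: [0.463, -0.0808, 0.0572]
tool_rot: [-0.0, 0.991, -0.135, -0.001]
contact_force: [-0.6, 0.3, -0.5]
gripper_width: -0.004
grasp_force: 0.0
```

```bash
python3 -c "
from h import *
to([0,6,44.5])
measure(grab('f5'),C[:2],YAW)"
```

```text
t 6.17 case TCP [-1.3  3.  57.2] F case [-0.7  0.2 -0.5] w -0.0 ori err deg [ 0.02 -0.14  0.08]
to [0, 6, 44.5] units [ 0.05 -0.12  0.51] turn [-0.    0.02 -0.01]
side rim 225 x [-0.0784  0.0782] y [-0.0797  0.0748]
  flap 1033 mean [ 0.0236 -0.0145  0.0784] angle 0.114 x [-0.045  0.064] y [-0.071  0.037] z [0.07  0.134]
  cover 307 mean [0.0243 0.1115 0.2032] angle 2.035 x [-0.074  0.074] y [0.032 0.13 ] z [0.088 0.251]
top rim 0 x 0 y 0
  flap 420 mean [-0.042  -0.0041  0.0904] angle 0.091 x [-0.087 -0.015] y [-0.046  0.037] z [0.069 0.433]
  cover 962 mean [-0.0015  0.1052  0.1703] angle 1.859 x [-0.074  0.073] y [0.079 0.13 ] z [0.088 0.238]
```

{"op": "jog_arm", "data": {"targets": [[[0, 0, 0.15], [0, 0, 0], 0], [[0, 0, 0.3], [0, 0, 0], 0], [[0, 0, 0.3], [0, 0, 0], 0]]}}

```text
time: 6.65
tool_pos: [0.4636, -0.0812, 0.0507]
tool_rot: [-0.0, 0.991, -0.135, -0.0]
contact_force: [-0.7, 0.8, 0.2]
gripper_width: -0.005
grasp_force: 0.0
```

{"op": "jog_arm", "data": {"targets": [[[0, 0, 0.1], [0, 0, 0], 0], [[0, 0, 0.1], [0, 0, 0], 0]]}}

```text
time: 6.9
tool_pos: [0.464, -0.0813, 0.0496]
tool_rot: [0.0, 0.991, -0.135, -0.0]
contact_force: [-3.2, 1.1, 8.0]
gripper_width: 0.004
grasp_force: 3.4
```

```bash
python3 -c "
from h import *
here()
o=measure(grab('f6'),C[:2],YAW)
for n in o:
  f=o[n][1]; f=f[f[:,2]<.1]
  for a in (-.06,-.03,0,.02): 
    k=(f[:,1]>=a)&(f[:,1]<a+.02); print(n,a,k.sum(),np.median(f[k,2]).round(4) if k.any() else '')"
```

```text
t 6.9 case TCP [-0.2  2.7 49.6] F case [-3.4  0.3  8. ] w 0.0 ori err deg [-0.01 -0.02  0.08]
side rim 215 x [-0.0774  0.0776] y [-0.0796  0.0734]
  flap 1025 mean [ 0.024  -0.0142  0.0742] angle 0.041 x [-0.046  0.063] y [-0.071  0.037] z [0.068 0.132]
  cover 307 mean [0.0242 0.1116 0.2033] angle 2.042 x [-0.073  0.075] y [0.037 0.13 ] z [0.09  0.245]
top rim 0 x 0 y 0
  flap 422 mean [-0.0425 -0.0034  0.0885] angle 0.004 x [-0.086 -0.014] y [-0.046  0.037] z [0.064 0.428]
  cover 959 mean [-0.0014  0.1056  0.1698] angle 1.869 x [-0.074  0.073] y [0.08 0.13] z [0.087 0.237]
side -0.06 178 0.0728
side -0.03 162 0.0728
side 0 164 0.0725
side 0.02 220 0.0726
top -0.06 33 0.0721
top -0.03 93 0.0719
top 0 85 0.0729
top 0.02 95 0.0723
```

The flap is flat: its top is at 72.5 mm and it is against its stop. Next I'll go up and over to the cover's outer side.

{"op": "jog_arm", "data": {"targets": [[[0, 0, -1.5], [0, 0, 0], 0], [[0, 0, -3.9], [0, 0, 0], 0], [[0, 0, -6.3], [0, 0, 0], 0], [[0, 0, -8.7], [0, 0, 0], 0], [[0, -2.4, -8.7], [0, 0, 0], 0], [[0, -4.8, -8.7], [0, 0, 0], 0], [[0, -7.2, -8.7], [0, 0, 0], 0], [[0, -7.4, -8.7], [0, 0, 0], 0]]}}

```text
time: 8.0
tool_pos: [0.5133, 0.1002, 0.2656]
tool_rot: [-0.0, 0.991, -0.132, -0.0]
contact_force: [-0.0, -0.3, -0.7]
gripper_width: 0.004
grasp_force: 0.0
```

```bash
python3 -c "
from h import *
to([0,185,198]); to([0,160,198])
measure(grab('g0'),C[:2],YAW)"
```

```text
t 8.0 case TCP [ -0.9 190.8 265.6] F case [ 0.  -0.3 -0.7] w 0.0 ori err deg [ 0.02 -0.05 -0.21]
to [0, 185, 198] units [0.04 0.23 2.7 ] turn [-0.    0.01  0.03]
t 8.0 case TCP [ -0.9 190.8 265.6] F case [ 0.  -0.3 -0.7] w 0.0 ori err deg [ 0.02 -0.05 -0.21]
to [0, 160, 198] units [0.03 1.23 2.7 ] turn [-0.    0.01  0.03]
side rim 318 x [-0.078   0.0772] y [-0.0811  0.0735]
  flap 1646 mean [ 0.0001 -0.0165  0.0727] angle 3.136 x [-0.065  0.062] y [-0.072  0.037] z [0.068 0.077]
  cover 263 mean [0.033  0.1184 0.2047] angle 1.851 x [-0.059  0.074] y [0.083 0.13 ] z [0.089 0.239]
top rim 84 x [-0.077   0.0739] y [-0.0657  0.0727]
  flap 1426 mean [-0.0009 -0.0169  0.0725] angle 3.137 x [-0.063  0.062] y [-0.072  0.037] z [0.065 0.08 ]
  cover 940 mean [0.0004 0.1044 0.1675] angle 1.874 x [-0.074  0.073] y [0.079 0.13 ] z [0.086 0.237]
```

{"op": "jog_arm", "data": {"targets": [[[0, 0.2, 1.35], [0, 0, 0], 0], [[0, 0.2, 2.65], [0, 0, 0], 0], [[0, 0.9, 2.65], [0, 0, 0], 0], [[0, 1.5, 2.65], [0, 0, 0], 0], [[0, 2.0, 2.6], [0, 0, 0], 0], [[0, 2.5, 2.6], [0, 0, 0], 0], [[0, 3.0, 2.55], [0, 0, 0], 0], [[0, 3.5, 2.55], [0, 0, 0], 0]]}}

```text
time: 9.1
tool_pos: [0.4918, 0.0128, 0.21]
tool_rot: [-0.001, 0.991, -0.135, 0.004]
contact_force: [-7.5, 5.6, 21.9]
gripper_width: 0.002
grasp_force: 11.0
```

```bash
python3 -c "
from h import *
to([0,64,199]); to([0,28,187]);to([0,-3,165]);to([0,-28,137]);to([0,-44,102]);to([0,-51,65])
measure(grab('g1'),C[:2],YAW)" | grep -v ^t.[0-9]
```

```text
to [0, 64, 199] units [-0.06  1.47  0.43] turn [-0.03 -0.05 -0.01]
to [0, 28, 187] units [-0.07  2.92  0.91] turn [-0.03 -0.05 -0.01]
to [0, -3, 165] units [-0.07  4.16  1.78] turn [-0.03 -0.05 -0.01]
to [0, -28, 137] units [-0.08  5.16  2.9 ] turn [-0.03 -0.05 -0.01]
to [0, -44, 102] units [-0.09  5.81  4.3 ] turn [-0.03 -0.05 -0.01]
to [0, -51, 65] units [-0.09  6.1   5.78] turn [-0.03 -0.05 -0.01]
side rim 255 x [-0.0783  0.0777] y [-0.0809  0.0719]
  flap 1555 mean [ 0.0024 -0.0189  0.0727] angle 3.136 x [-0.063  0.062] y [-0.072  0.036] z [0.068 0.077]
  cover 492 mean [0.0314 0.0878 0.1658] angle 1.6 x [-0.072  0.075] y [0.082 0.092] z [0.087 0.242]
top rim 51 x [-0.0769  0.0741] y [-0.061   0.0182]
  flap 1394 mean [-0.0014 -0.0181  0.0798] angle 3.136 x [-0.064  0.062] y [-0.072  0.036] z [0.065 0.556]
  cover 139 mean [-0.0445  0.0832  0.1926] angle 1.624 x [-0.075 -0.007] y [0.078 0.09 ] z [0.086 0.245]
```

Cover is upright, with a tip bevel riding its edge at 22 N. I'll back off, lower the tool and continue.

{"op": "jog_arm", "data": {"targets": [[[0, -0.7, -0.2], [0, 0, 0], 0], [[0, -0.8, 0.6], [0, 0, 0], 0], [[0, -0.2, 0.6], [0, 0, 0], 0], [[0, 0.3, 0.6], [0, 0, 0], 0], [[0, 0.8, 0.6], [0, 0, 0], 0], [[0, 1.3, 0.65], [0, 0, 0], 0], [[0, 1.7, 0.75], [0, 0, 0], 0], [[0, 1.7, 0.75], [0, 0, 0], 0]]}}

```text
time: 10.2
tool_pos: [0.4784, -0.0293, 0.1836]
tool_rot: [0.0, 0.991, -0.135, 0.0]
contact_force: [-1.0, 0.3, 0.0]
gripper_width: -0.001
grasp_force: 0.0
```

```bash
python3 -c "
from h import *
to([0,49,180]); to([0,32,173.5]);to([0,2,153]);to([0,-21,126]);to([0,-37,93]);to([0,-44,65])
measure(grab('g2'),C[:2],YAW)" | grep -v ^t.[0-9]
```

```text
to [0, 49, 180] units [0.01 0.31 0.14] turn [ 0.   -0.   -0.02]
to [0, 32, 173.5] units [0.01 0.99 0.4 ] turn [ 0.   -0.   -0.02]
to [0, 2, 153] units [0.01 2.19 1.22] turn [ 0.   -0.   -0.02]
to [0, -21, 126] units [0.01 3.11 2.31] turn [ 0.   -0.   -0.02]
to [0, -37, 93] units [0.02 3.75 3.63] turn [ 0.   -0.   -0.02]
to [0, -44, 65] units [0.02 4.03 4.75] turn [ 0.   -0.   -0.02]
side rim 193 x [-0.0745  0.0774] y [-0.0804  0.0733]
  flap 940 mean [ 0.0184 -0.0323  0.0728] angle 3.139 x [-0.061  0.063] y [-0.072  0.034] z [0.068 0.078]
  cover 1484 mean [0.0151 0.0627 0.1511] angle 1.256 x [-0.072  0.074] y [0.032 0.083] z [0.087 0.235]
top rim 27 x [-0.0767  0.075 ] y [-0.0733  0.0491]
  flap 881 mean [-0.0095 -0.0324  0.1016] angle 0.004 x [-0.08   0.062] y [-0.072  0.025] z [0.064 0.534]
  cover 350 mean [-0.0468  0.0568  0.1715] angle 1.241 x [-0.075 -0.014] y [0.03  0.085] z [0.086 0.238]
```

{"op": "jog_arm", "data": {"targets": [[[0, 0.6, 0.2], [0, 0, 0], 0], [[0, 1.1, 0.45], [0, 0, 0], 0], [[0, 1.65, 0.85], [0, 0, 0], 0], [[0, 2.2, 1.2], [0, 0, 0], 0], [[0, 2.65, 1.75], [0, 0, 0], 0], [[0, 3.1, 2.3], [0, 0, 0], 0], [[0, 3.4, 2.8], [0, 0, 0], 0], [[0, 3.5, 3.2], [0, 0, 0], 0]]}}

```text
time: 11.3
tool_pos: [0.4546, -0.113, 0.1023]
tool_rot: [0.0, 0.991, -0.135, -0.001]
contact_force: [-0.4, -0.1, 1.1]
gripper_width: -0.003
grasp_force: 0.5
```

```bash
python3 -c "
from h import *
to([0,-37,93]);to([0,-44,65])
measure(grab('g3'),C[:2],YAW)" | grep -v ^t.[0-9]
```

```text
to [0, -37, 93] units [0.03 0.27 0.37] turn [ 0.    0.01 -0.01]
to [0, -44, 65] units [0.04 0.55 1.49] turn [ 0.    0.01 -0.01]
side rim 122 x [0.0617 0.078 ] y [-0.0794  0.0715]
  flap 50 mean [ 0.0593 -0.0433  0.0723] angle 0.018 x [0.053 0.064] y [-0.069 -0.005] z [0.068 0.077]
  cover 2495 mean [0.0102 0.0164 0.1099] angle 0.342 x [-0.073  0.074] y [-0.071  0.078] z [0.087 0.219]
top rim 0 x 0 y 0
flap 0
  cover 1115 mean [-0.0175  0.0234  0.106 ] angle 0.292 x [-0.073  0.073] y [-0.072  0.08 ] z [0.086 0.137]
```

{"op": "jog_arm", "data": {"targets": [[[0, 0.25, 0.35], [0, 0, 0], 0], [[0, 0.4, 0.8], [0, 0, 0], 0], [[0, 0.5, 1.2], [0, 0, 0], 0], [[0, 0.5, 1.35], [0, 0, 0], 0], [[0, 0.5, 1.35], [0, 0, 0], 0]]}}

```text
time: 12.02
tool_pos: [0.4514, -0.1244, 0.0692]
tool_rot: [-0.0, 0.991, -0.135, -0.001]
contact_force: [0.3, -0.2, 0.9]
gripper_width: -0.003
grasp_force: 0.0
```

{"op": "jog_arm", "data": {"targets": [[[0, 0, 0.1], [0, 0, 0], 0], [[0, 0, 0.1], [0, 0, 0], 0]]}}

```text
time: 12.28
tool_pos: [0.4519, -0.1245, 0.0673]
tool_rot: [0.0, 0.991, -0.135, 0.0]
contact_force: [1.2, 0.8, 0.5]
gripper_width: 0.0
grasp_force: 0.0
```

```bash
cat > z.py <<'E'
from h import *
here(); import sys
o=measure(grab(sys.argv[1]),C[:2],YAW,0)
for n in o:
  f=o[n][2]; f=f[f[:,2]<.115]
  for a in (-.08,-.06,-.03,0,.03,.06): 
    k=(f[:,1]>=a)&(f[:,1]<a+.02); print(n,a,k.sum(),np.median(f[k,2]).round(4) if k.any() else '')
E
python3 z.py g4
```

```text
t 12.28 case TCP [ -0.4 -42.2  67.3] F case [1.  1.  0.5] w 0.0 ori err deg [0.   0.01 0.08]
side -0.08 190 0.0907
side -0.06 72 0.0896
side -0.03 224 0.0899
side 0 363 0.0898
side 0.03 363 0.0894
side 0.06 326 0.088
top -0.08 107 0.0906
top -0.06 72 0.0903
top -0.03 95 0.0908
top 0 19 0.0912
top 0.03 276 0.09
top 0.06 225 0.0888
```

Nearly shut, about 3 mm left at the edge. I'll press on in small steps until the stop pushes back.

{"op": "jog_arm", "data": {"targets": [[[0, 0, 0.1], [0, 0, 0], 0], [[0, 0, 0.1], [0, 0, 0], 0]]}}

```text
time: 12.62
tool_pos: [0.4521, -0.1248, 0.0652]
tool_rot: [0.0, 0.991, -0.135, 0.0]
contact_force: [-1.5, -0.5, 2.9]
gripper_width: -0.001
grasp_force: 1.5
```

{"op": "jog_arm", "data": {"targets": [[[0, 0, 0.08], [0, 0, 0], 0], [[0, 0, 0.08], [0, 0, 0], 0]]}}

```text
time: 12.88
tool_pos: [0.4522, -0.1248, 0.065]
tool_rot: [0.0, 0.991, -0.135, -0.0]
contact_force: [-6.0, 2.9, 13.8]
gripper_width: -0.001
grasp_force: 7.0
```

```bash
python3 z.py g5
```

```text
t 12.88 case TCP [ -0.1 -42.3  65. ] F case [-6.6  1.2 13.8] w -0.0 ori err deg [-0.01 -0.02  0.07]
side -0.08 178 0.0885
side -0.06 67 0.0887
side -0.03 203 0.0887
side 0 341 0.0889
side 0.03 357 0.0889
side 0.06 322 0.088
top -0.08 87 0.0884
top -0.06 63 0.0892
top -0.03 76 0.0893
top 0 20 0.089
top 0.03 260 0.0893
top 0.06 235 0.0882
```

Fully shut: the cover is flat at about 88.5 mm and the stop resisted with 14 N. I'll lift clear.

{"op": "jog_arm", "data": {"targets": [[[0, 0, -0.5], [0, 0, 0], 0], [[0, 0, -2.0], [0, 0, 0], 0], [[0, 0, -4.0], [0, 0, 0], 0], [[0, 0, -6.0], [0, 0, 0], 0], [[0, 2.0, -6.0], [0, 0, 0], 0], [[0, 4.0, -6.0], [0, 0, 0], 0], [[0, 6.0, -6.0], [0, 0, 0], 0], [[0, 6.0, -6.0], [0, 0, 0], 0]]}}

```text
time: 13.98
tool_pos: [0.4108, -0.2715, 0.2127]
tool_rot: [0.0, 0.991, -0.137, -0.0]
contact_force: [0.4, -0.4, -0.0]
gripper_width: -0.005
grasp_force: 0.0
```

```bash
python3 z.py g6; python3 -c "
import cv2,numpy as np
a=cv2.imread('pics/side_g6.png')[130:280,190:390]; b=cv2.imread('pics/top_g6.png')[190:340,250:450]
cv2.imwrite('pics/end.png',cv2.resize(np.hstack([a,b]),None,fx=2,fy=2))"
```

```text
t 13.97 case TCP [  -1.  -194.7  212.7] F case [ 0.5 -0.2 -0. ] w -0.0 ori err deg [-0.01 -0.01  0.35]
side -0.08 323 0.0885
side -0.06 98 0.0884
side -0.03 106 0.088
side 0 249 0.0887
side 0.03 357 0.0891
side 0.06 317 0.0879
top -0.08 240 0.0894
top -0.06 264 0.0889
top -0.03 260 0.0893
top 0 271 0.0892
top 0.03 258 0.089
top 0.06 224 0.0889
```

View pics/end.png

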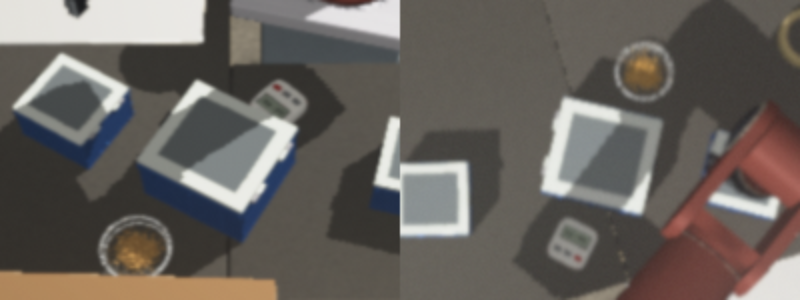

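The case is shut (crop side (218,155), top (600,155)). Timer and petri dish look undisturbed, and the arm is clear.

```bash
python3 -c "
from plant import *
print(job_done())"
```

```text
the job is handed in; nothing more can be done
None
```

The blue case is shut: the orange flap was pushed flat first, then the white cover was swung fully closed over it, and I handed the job in at about 14 s with the arm clear of everything; the fingertips twice caught on a free edge (about 20 N, then 22 N) before I lowered the push.

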